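# Close the small two-part plaster mould

## Robot

A 7-joint arm with a two-finger parallel gripper is mounted at the origin on a cart in front of the work surface, level with it; the furniture and walls round the work are solid. World frame = base frame: x ahead of the robot, y to its left, z up, the work surface at z = 0. Lengths are in m, angles in rad, forces in N, time in s.
With the tool pointing down it reaches from about 0.4 to 0.9 m from the base axis. Payload 5.5 kg.
Tool frame: the origin (TCP) lies midway between the tips of the shut fingers; the grasp point (between the pads) lies 19 mm behind it; z points along the fingers, y is the direction in which the jaws open and shut (so a half turn about z gives the same grasp; the last joint's range is limited). The gripper opens to 85 mm and grips with 20 to 120 N. Pads are 22 mm wide; open, the fingers measure 114 mm over their backs; the gripper's body (76 mm by 85 mm) begins 54 mm behind the grasp point. The pads swing forward as they close: fully open they stand 13 mm farther back than shut.
Start: joints at [-0.85, 0.501, -0.427, 1.55, 0.221, 1.138, -0.21], TCP at [0.287, 0.583, 0.231] pointing down, gripper open.
Joint ranges: [-2.88, 2.88], [-0.31, 2.03], [-1.54, 1.56], [0.2, 2.42], [-1.41, 4.55], [0.19, 2.02], [-2.57, 2.57]. Speed limits (rad/s): [2.57, 2.57, 3.14, 3.14, 3.14, 3.14, 3.14].

## Interface

Orientations are given as a unit quaternion [w, x, y, z].
In Python, from plant import arm gives the robot as it stands.
- The arm moves only by the tool drive_tool, never from a script. Its arguments are lists of equal length, an entry for each row: "fingers": the closure, from -1 (fully open) to 1 (shut); "dp": the shift along the tool's x, y, z in cm, a list of three; "turn": the turn, a rotation vector about the tool's x, y, z in degrees, a list of three. A call has 1 to 20 rows; each row is the pose to reach, as a shift and turn from the pose measured when the call began, along the tool's axes at that moment; what a row does not reach only later rows make up. A row lasts 1/12 s, in which the tool goes at most 41.7 mm and 7.16 degrees, less where a joint would pass 70% of its speed; a pose out of reach is approached as far as the arm can. A call with a gripper value outside its range is refused whole. The fingers move at their own pace and stop on an object; "squeeze" is the grip in N (left out, the last holds). Time passes only in rows, so rows that repeat a pose let the fingers close. It gives the time, the measured TCP pose, the force and the opening at its end, in the units of the state.
- arm.sense(): the state, without advancing time (a new reading comes with each control period).
- arm.snapshot(name): name is "side" or "top" or "wrist"; returns the picture (384x512x3 uint8, red, green, blue); there is no depth.
- arm.camera_model(name): a dict with "fx", "fy", "cx", "cy" (pixels), "dist_coeffs" ([k1, k2, p1, p2, k3] as OpenCV has them; the pictures are not rectified), "rvec" (rotation vector, rad) and "tvec" (3), from world to camera coordinates, as OpenCV has them. Camera axes: x right, y down, z forward; pixel columns grow to the right and rows downward; lengths in m; the calibration is good to about 2 mm. A picture is of the moment at which its call begins: read the wrist's pose just before it. camera_model takes no time and is no camera call; for the wrist camera it gives the pose at the moment of the call.
- arm.close_job(): hands the job in, once; it reports no verdict.
The state is a dict: "clock": time; "qpos": joint angles; "qvel": joint speeds; "effort": joint torques, N m; "ee_pos": TCP position; "orientation": TCP orientation; "contact_force": force on the tool from outside, world axes, zero at the start; "wrist_torque": the same for the moment, N m; "gripper_width": finger opening in m.
Only numpy, scipy, OpenCV 4.12 (cv2) and the standard library are available. Lean on these libraries where they do the work, as an engineer would, in place of code of your own. Each camera call takes 0.05 s, during which the arm holds its last target.

## Task

Close the small plaster mould on the bench: one half is fixed in front of a wooden stop, its joint face (the one with half a knob hollow and half a pouring hole) open towards the robot. Fetch the loose half of the same size and butt it joint face to joint face against the fixed half, standing upright with no gap between them and their ends flush, then let go. Leave the smaller odd mould half where it stands.

Things in the scene. Friction and masses are not known exactly. Their poses are not given: they have to be found in the camera images.
- loose_half_centre (a point): Centre, half-way up, of the mould half to move: white plaster block, 42 mm thick (x), 62 long (y), 64 high (z), 0.19 kg. Its +x points out of its flat joint face (with hollow and pouring hole), 21 mm from centre; at first that looks away from the robot (within 30 deg). Grip across the 62 mm on its plain ends. Starts nearer than the fixed half, left or right, the small half on the other side.
- fixed_joint_face (a point): Centre of the fixed half's joint face, 32 mm above the bench. This half, as big as the loose one, stands before a brown wooden stop 120 mm long, 40 high; the face looks roughly to the robot. x points into the fixed half, away from the robot; y along the face; z up. Mould closed: loose centre 21 mm from here along -x, both frames parallel.
- small_half_centre (a point): Centre, half-way up, of an odd mould half that does not belong: same plaster and form but smaller, 34 mm thick (x), 46 long (y), 46 high, loose on the bench, joint face to its +x. To be left alone.

How it is judged:
At the end, for the whole second after the job is handed in: The loose half stands upright on the bench (within 10 degrees), its joint face against that of the fixed half: gap at the middle of the faces under 8 mm, ends flush within 10 mm, faces parallel within 10 degrees. The small odd half is within 30 mm of where it started (x of fixed_joint_face in the frame of loose_half_centre between 0.016 and 0.029 m and y of fixed_joint_face in the frame of loose_half_centre between -0.01 and 0.01 m and z of fixed_joint_face in the frame of loose_half_centre between -0.01 and 0.01 m and angle between the x axis of fixed_joint_face and the x axis of loose_half_centre, either way round below 0.175 rad and angle between loose_half_centre's own z axis and vertical below 0.175 rad and distance of small_half_centre from where it was at the start of the episode below 0.03 m); the robot touches nothing.
It also fails if it takes over 35 s, if anything falls off the work surface, if the arm or the gripper's body presses on something with over 40 N, if the wrist force passes 120 N, or if a joint passes its speed limit or range.

## Working session

There is one attempt and no reset: what is moved stays moved. The work goes in short steps, Python scripts to look and compute and a tool call to move; the robot and the scene stay as the last step left them, time stands still between calls to the robot, and variables do not carry over. Pictures are saved under pics/ and viewed, and the job is handed in when it is done.

Besides the shell and the picture viewer there is one more tool, called as a command line: name --argument value ..., lists and objects as JSON in quotes. drive_tool: Moves the arm, as the interface text tells. Its arguments: {"type":"object","properties":{"fingers":{"type":"array"},"dp":{"type":"array"},"turn":{"type":"array"},"squeeze":{"type":"number"}},"required":["fingers","dp","turn"]}

```bash
mkdir -p pics; ls; python3 - <<'E'
from plant import arm
import cv2
s=arm.sense();print(s)
for n in("side","top"):
    im=arm.snapshot(n);cv2.imwrite(f"pics/{n}0.png",im[:,:,::-1])
    print(n,arm.camera_model(n))
E
```

```text
pics
{'clock': 0.0, 'qpos': array([-0.84979118,  0.50185621, -0.42675705,  1.55145255,  0.22081003,
        1.13827727, -0.21031701]), 'qvel': array([-8.51250707e-05,  5.54454213e-04,  4.99283344e-04, -4.16990010e-04,
        5.39005368e-04,  6.29211933e-05, -8.88309281e-04]), 'effort': array([-7.12487690e-04, -5.69515765e+01, -5.81654549e+00, -2.80946553e+01,
        1.06875325e-02,  1.18970132e-02, -4.62730441e-07]), 'ee_pos': array([0.28704323, 0.58241951, 0.23025002]), 'orientation': array([-2.43204166e-04,  2.26902619e-01,  9.73916969e-01, -9.38215160e-04]), 'contact_force': array([ 0.16864125, -0.24512791, -0.48409985]), 'wrist_torque': array([ 0.0460773 , -0.0381969 , -0.03251527]), 'gripper_width': 0.08563783691008607}
side {'fx': 391.2860600431391, 'fy': 391.2860600431391, 'cx': 249.38690601246634, 'cy': 192.191269385524, 'dist_coeffs': array([-0.10306434,  0.        ,  0.        ,  0.        ,  0.        ]), 'rvec': array([ 2.20452615,  0.04516088, -0.00518823]), 'tvec': array([-0.55608366,  0.13614001,  0.797523  ])}
top {'fx': 355.999408000218, 'fy': 355.999408000218, 'cx': 251.14031752043985, 'cy': 194.88868182203296, 'dist_coeffs': array([-0.10508338,  0.        ,  0.        ,  0.        ,  0.        ]), 'rvec': array([ 2.1054165 , -2.16001711,  0.18502981]), 'tvec': array([0.20276658, 0.54480993, 0.82932084])}
```

View pics/side0.png

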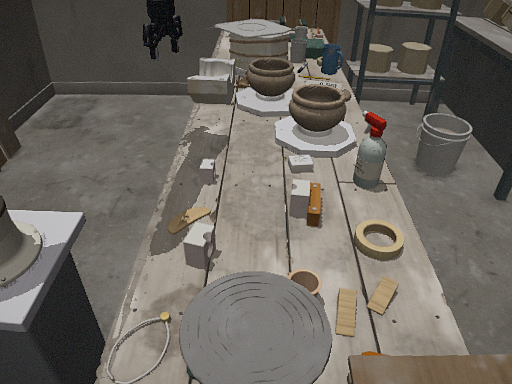

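View pics/top0.png

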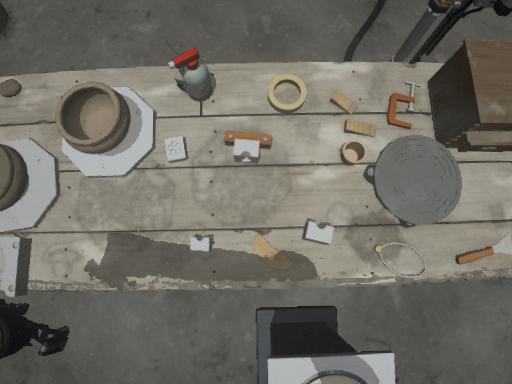

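The top view shows the fixed half at about (246,150) in front of the brown stop. The loose half is near (319,233), to the robot's right, and the small half near (200,243). I'll zoom in on each.

```bash
python3 - <<'E'
import cv2,numpy as np
t=cv2.imread("pics/top0.png");s=cv2.imread("pics/side0.png")
def c(im,x,y,w,h,k): return cv2.resize(im[y:y+h,x:x+w],None,fx=k,fy=k,interpolation=cv2.INTER_CUBIC)
a=np.hstack([c(t,220,125,56,42,7),c(t,292,210,56,42,7)])
b=np.hstack([c(s,280,165,56,56,7),c(s,175,215,56,56,7)])
cv2.imwrite("pics/z0.png",a);cv2.imwrite("pics/z1.png",b)
E
```

```text
(no output)
```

View pics/z0.png

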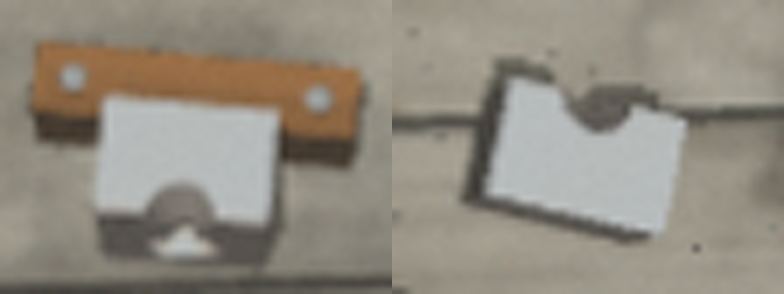

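View pics/z1.png

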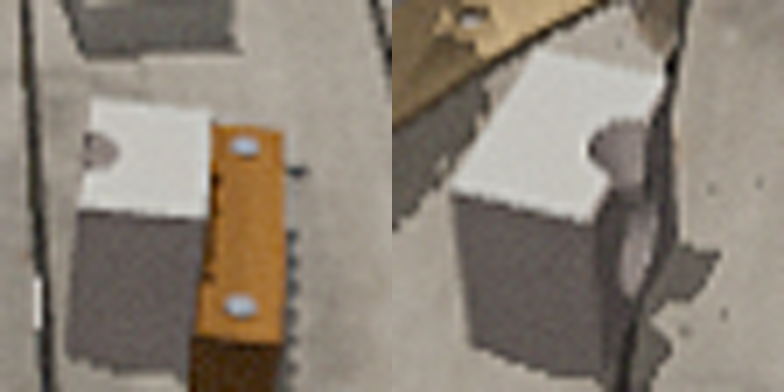

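```bash
cat > fit.py <<'E'
import numpy as np,cv2
from scipy.optimize import least_squares
from plant import arm
def proj(cm,P):
    K=np.array([[cm['fx'],0,cm['cx']],[0,cm['fy'],cm['cy']],[0,0,1]])
    return cv2.projectPoints(np.asarray(P,float).reshape(-1,1,3),cm['rvec'],cm['tvec'],K,cm['dist_coeffs'])[0][:,0]
def block(p,tx=.042,ly=.062,h=.064):
    # order: far-left, far-right, near-right, near-left (top face)
    x,y,a=p
    L=np.array([[tx/2,ly/2],[tx/2,-ly/2],[-tx/2,-ly/2],[-tx/2,ly/2]])
    R=np.array([[np.cos(a),-np.sin(a)],[np.sin(a),np.cos(a)]])
    return np.c_[L@R.T+[x,y],np.full(4,h)]
def fit(obs,x0,**k):
    f=lambda p:np.concatenate([(proj(cm,block(p,**k))-o).ravel() for cm,o in obs])
    r=least_squares(f,x0); return r.x,r.fun.reshape(-1,2)
def z(off,pts,k=7): return np.array(off)+(np.array(pts)+.5)/k-.5
E
python3 - <<'E'
from fit import *
T=arm.camera_model('top');S=arm.camera_model('side')
D={'fixed':(z((220,125),[(102,97),(280,110),(273,222),(97,213)]),z((280,165),[(210,110),(208,217),(80,209),(92,98)])),
'loose':(z((292,210),[(118,77),(296,120),(268,237),(95,192)]),z((175,215),[(276,72),(208,220),(60,190),(148,52)]))}
for n,(t,s) in D.items():
    for o in ([(T,t)],[(S,s)],[(T,t),(S,s)]):
        p,r=fit(o,[.6,0,0]); print(n,p.round(4),np.degrees(p[2]).round(1),np.abs(r).max().round(2))
E
```

```text
fixed [ 0.6662  0.1974 -0.0849] -4.9 0.36
fixed [ 0.6677  0.1979 -0.1047] -6.0 0.44
fixed [ 0.667   0.1975 -0.0941] -5.4 0.88
loose [ 0.4533  0.0288 -0.2739] -15.7 0.39
loose [ 0.4554  0.0288 -0.2232] -12.8 0.61
loose [ 0.4546  0.0288 -0.2459] -14.1 1.17
```

```bash
cat > go.py <<'E'
import numpy as np,sys
from scipy.spatial.transform import Rotation as R
from plant import arm
def go(x,y,z,yaw):
    "yaw: world angle deg of (tool y)-90, tool down"
    s=arm.sense();q=s['orientation'];r=R.from_quat([q[1],q[2],q[3],q[0]])
    a=np.radians(90+yaw);ty=np.array([np.cos(a),np.sin(a),0]);tz=np.array([0,0,-1.]);M=np.c_[np.cross(ty,tz),ty,tz]
    rv=(r.inv()*R.from_matrix(M)).as_rotvec(degrees=True)
    print('clock',s['clock'],'pos',s['ee_pos'].round(4),'yaw',np.degrees(np.arctan2(*r.as_matrix()[:2,1][::-1])).round(2)-90,'w',s['gripper_width'].round(4),'F',s['contact_force'].round(1))
    print('dp cm',(r.inv().apply(np.array([x,y,z])-s['ee_pos'])*100).round(2),'turn',rv.round(2))
if __name__=='__main__': go(*map(float,sys.argv[1:5]))
E
python3 go.py .4545 .0288 .18 -14.5
```

```text
Traceback (most recent call last):
  File "go.py", line 11, in <module>
    if __name__=='__main__': go(*map(float,sys.argv[1:5]))
                             ~~^^^^^^^^^^^^^^^^^^^^^^^^^^^
  File "go.py", line 9, in go
    print('clock',s['clock'],'pos',s['ee_pos'].round(4),'yaw',np.degrees(np.arctan2(*r.as_matrix()[:2,1][::-1])).round(2)-90,'w',s['gripper_width'].round(4),'F',s['contact_force'].round(1))
                                                                                                                                 ^^^^^^^^^^^^^^^^^^^^^^^^
AttributeError: 'float' object has no attribute 'round'
```

```bash
sed -i "s/s\['gripper_width'\].round(4)/s['gripper_width']/" go.py; python3 go.py .4545 .0288 .18 -14.5
```

```text
clock 0.1 pos [0.287  0.5825 0.2304] yaw -26.229999999999997 w 0.08581684123479272 F [ 0.4 -0.   0.1]
dp cm [-39.49 -42.26   5.11] turn [-1.000e-01 -1.000e-02 -1.173e+01]
```

drive_tool --fingers '[-1, -1, -1, -1, -1, -1, -1, -1, -1, -1, -1, -1, -1, -1, -1, -1, -1, -1, -1, -1]' --dp '[[-1.2, -1.3, 0], [-3.5, -3.8, 0.4], [-6, -6.4, 0.8], [-8.5, -9.1, 1.1], [-11, -11.8, 1.4], [-13.5, -14.5, 1.7], [-16, -17.1, 2], [-18.5, -19.8, 2.4], [-21, -22.5, 2.7], [-23.5, -25.1, 3], [-26, -27.8, 3.4], [-28.5, -30.5, 3.7], [-31, -33.2, 4], [-33.5, -35.8, 4.3], [-36, -38.5, 4.6], [-38, -40.7, 4.9], [-39.1, -41.8, 5.1], [-39.5, -42.3, 5.1], [-39.5, -42.3, 5.1], [-39.5, -42.3, 5.1]]' --turn '[[0, 0, 0], [0, 0, -1], [0, 0, -2], [0, 0, -3], [0, 0, -4], [0, 0, -5], [0, 0, -6], [0, 0, -7], [0, 0, -8], [0, 0, -9], [0, 0, -10], [0, 0, -11], [0, 0, -11.7], [0, 0, -11.7], [0, 0, -11.7], [0, 0, -11.7], [0, 0, -11.7], [0, 0, -11.7], [0, 0, -11.7], [0, 0, -11.7]]'

```text
clock: 1.77
ee_pos: [0.454, 0.0294, 0.18]
orientation: [-0.001, 0.126, 0.992, -0.001]
contact_force: [-0.1, 0.1, -0.3]
gripper_width: 0.0857
```

```bash
python3 - <<'E'
from fit import *
W=arm.camera_model('wrist');im=arm.snapshot('wrist')[:,:,::-1].copy()
cv2.imwrite("pics/w1.png",im)
for p in proj(W,block([.4545,.0288,np.radians(-14.5)])): cv2.circle(im,tuple(int(v) for v in p.round()),3,(0,0,255),1)
print(proj(W,block([.4545,.0288,np.radians(-14.5)])))
cv2.imwrite("pics/w1o.png",cv2.resize(im,(800,600)))
E
```

```text
[[289.27049005 206.55215864]
 [229.29311563 206.50252018]
 [227.91767279 166.65559115]
 [290.74850846 166.68980998]]
```

View pics/w1o.png

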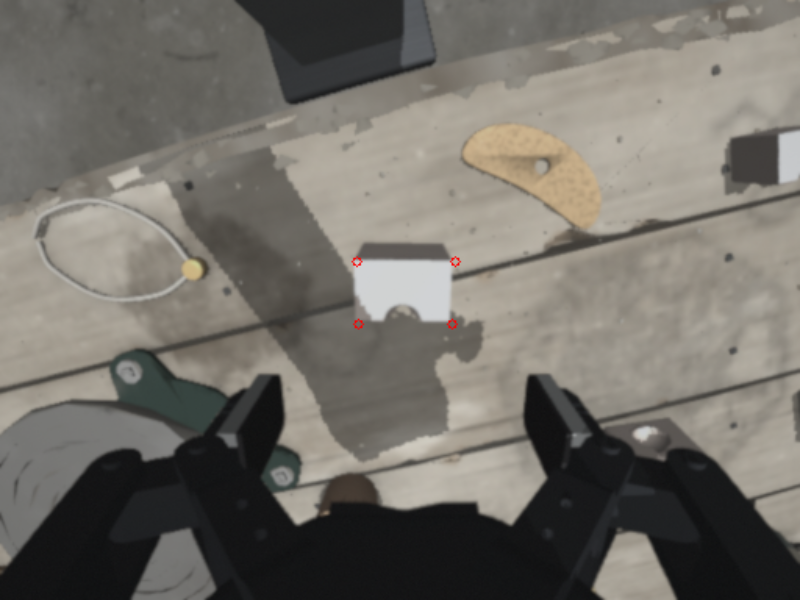

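The wrist picture shows the loose half at about (403,290). The projected corners agree to within 2 px and the yaw matches. I'm going down to grasp it.

```bash
python3 go.py .4545 .0275 .016 -14.5
```

```text
clock 1.8167 pos [0.454  0.03   0.1801] yaw -14.420000000000002 w 0.08548822368904126 F [-1.3  0.4  0.2]
dp cm [-0.12 -0.21 16.41] turn [-0.06 -0.05  0.08]
```

drive_tool --fingers '[-1, -1, -1, -1, -1, -1, -1, -1, -1, 0, 0.4, 0.7, 1, 1, 1, 1, 1]' --dp '[[0, -0.1, 1.5], [0, -0.2, 4], [-0.1, -0.2, 7], [-0.1, -0.2, 10], [-0.1, -0.2, 13], [-0.1, -0.2, 15.5], [-0.1, -0.2, 16.4], [-0.1, -0.2, 16.4], [-0.1, -0.2, 16.4], [-0.1, -0.2, 16.4], [-0.1, -0.2, 16.4], [-0.1, -0.2, 16.4], [-0.1, -0.2, 16.4], [-0.1, -0.2, 16.4], [-0.1, -0.2, 16.4], [-0.1, -0.2, 16.4], [-0.1, -0.2, 16.4]]' --turn '[[0, 0, 0], [0, 0, 0], [0, 0, 0], [0, 0, 0], [0, 0, 0], [0, 0, 0], [0, 0, 0], [0, 0, 0], [0, 0, 0], [0, 0, 0], [0, 0, 0], [0, 0, 0], [0, 0, 0], [0, 0, 0], [0, 0, 0], [0, 0, 0], [0, 0, 0]]' --squeeze 40

```text
clock: 3.23
ee_pos: [0.4559, 0.0279, 0.0178]
orientation: [0.001, 0.125, 0.992, -0.0]
contact_force: [-0.4, 1.2, 6.9]
gripper_width: 0.0618
```

```bash
python3 go.py .5903 .2048 .068 -5.4
```

```text
clock 3.2333 pos [0.4559 0.0279 0.0178] yaw -14.420000000000002 w 0.061770204151324594 F [-0.4  1.2  6.9]
dp cm [-8.63 20.48 -5.  ] turn [-0.01  0.14 -9.02]
```

drive_tool --fingers '[1, 1, 1, 1, 1, 1, 1, 1, 1, 1, 1, 1, 1, 1, 1, 1, 1, 1]' --dp '[[0, 0, -0.8], [0, 0, -2.5], [0, 0, -4.2], [0, 0, -5], [-0.4, 1, -5], [-1.3, 3, -5], [-2.3, 5.5, -5], [-3.4, 8, -5], [-4.4, 10.5, -5], [-5.5, 13, -5], [-6.5, 15.5, -5], [-7.5, 17.8, -5], [-8.2, 19.4, -5], [-8.5, 20.2, -5], [-8.6, 20.5, -5], [-8.6, 20.5, -5], [-8.6, 20.5, -5], [-8.6, 20.5, -5]]' --turn '[[0, 0, 0], [0, 0, 0], [0, 0, 0], [0, 0, 0], [0, 0, 0], [0, 0, -1], [0, 0, -2], [0, 0, -3], [0, 0, -4], [0, 0, -5], [0, 0, -6], [0, 0, -7], [0, 0, -8], [0, 0, -9], [0, 0, -9], [0, 0, -9], [0, 0, -9], [0, 0, -9]]'

```text
clock: 4.73
ee_pos: [0.5893, 0.2034, 0.0677]
orientation: [0.001, 0.048, 0.999, -0.001]
contact_force: [-0.5, 0.6, -2.2]
gripper_width: 0.0615
```

```bash
python3 go.py .5903 .2048 .020 -5.4; python3 - <<'E'
from fit import *
s=arm.snapshot('side')[:,:,::-1].copy();W=arm.camera_model('wrist');w=arm.snapshot('wrist')[:,:,::-1].copy()
cv2.imwrite("pics/s2.png",s);cv2.imwrite("pics/w2.png",w)
c=cv2.resize(s[100:240,200:380],None,fx=3.3,fy=3.3,interpolation=cv2.INTER_CUBIC)
cv2.imwrite("pics/s2z.png",c)
E
```

```text
clock 4.7333 pos [0.5893 0.2034 0.0677] yaw -5.510000000000005 w 0.06151870712968227 F [-0.5  0.6 -2.2]
dp cm [-0.08  0.16  4.77] turn [-0.1   0.07 -0.11]
```

View pics/w2.png

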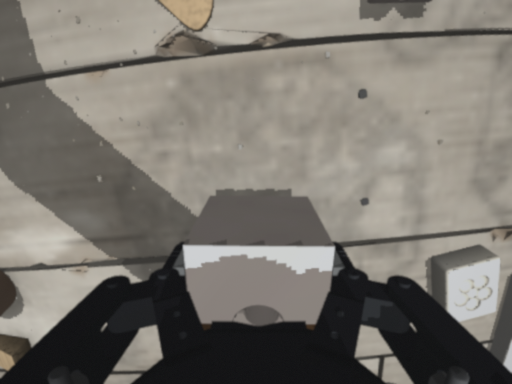

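View pics/s2z.png

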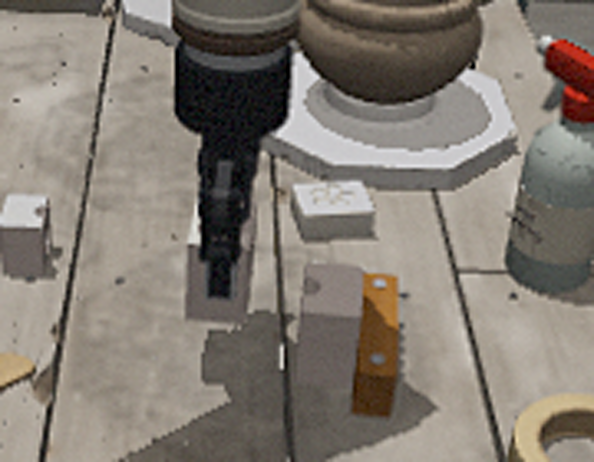

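The half is held straight: in the wrist view its back edge runs from (184,246) to (335,246). In the side view it hangs before the fixed half with clear space between them. I'll lower it and advance to near contact.

```bash
python3 go.py .5953 .2043 .0190 -5.4;python3 go.py .6202 .2020 .0190 -5.4
```

```text
clock 4.8333 pos [0.5897 0.2037 0.068 ] yaw -5.510000000000005 w 0.061604870319662795 F [ 0.3  0.5 -2.5]
dp cm [-0.54  0.12  4.9 ] turn [-0.07  0.11 -0.11]
clock 4.8333 pos [0.5897 0.2037 0.068 ] yaw -5.510000000000005 w 0.061604870319662795 F [ 0.3  0.5 -2.5]
dp cm [-3.04  0.13  4.9 ] turn [-0.07  0.11 -0.11]
```

drive_tool --fingers '[1, 1, 1, 1, 1, 1, 1, 1, 1, 1, 1, 1, 1]' --dp '[[0, 0.1, 0.8], [-0.2, 0.1, 2], [-0.3, 0.1, 3.2], [-0.5, 0.1, 4.3], [-0.5, 0.1, 4.8], [-0.5, 0.1, 4.9], [-0.5, 0.1, 4.9], [-1, 0.1, 4.9], [-1.7, 0.1, 4.9], [-2.4, 0.1, 4.9], [-2.8, 0.1, 4.9], [-3, 0.1, 4.9], [-3, 0.1, 4.9]]' --turn '[[0, 0, 0], [0, 0, 0], [0, 0, 0], [0, 0, 0], [0, 0, 0], [0, 0, 0], [0, 0, 0], [0, 0, 0], [0, 0, 0], [0, 0, 0], [0, 0, 0], [0, 0, 0], [0, 0, 0]]'

```text
clock: 5.92
ee_pos: [0.6207, 0.2014, 0.019]
orientation: [0.001, 0.048, 0.999, -0.001]
contact_force: [-0.0, -0.5, -2.7]
gripper_width: 0.0616
```

```bash
python3 go.py .6252 .2015 .0185 -5.4; python3 - <<'E'
from fit import *
ims=[]
for n,(x,y) in (('side',(270,150)),('top',(210,115))):
    s=arm.snapshot(n)[:,:,::-1]
    ims.append(cv2.resize(s[y:y+75,x:x+75],None,fx=5.3,fy=5.3,interpolation=cv2.INTER_CUBIC))
cv2.imwrite("pics/s3z.png",np.hstack(ims))
E
```

```text
clock 5.9167 pos [0.6207 0.2014 0.019 ] yaw -5.560000000000002 w 0.061620283856526535 F [-0.  -0.5 -2.7]
dp cm [-0.45  0.05  0.06] turn [-0.06  0.15 -0.16]
```

View pics/s3z.png

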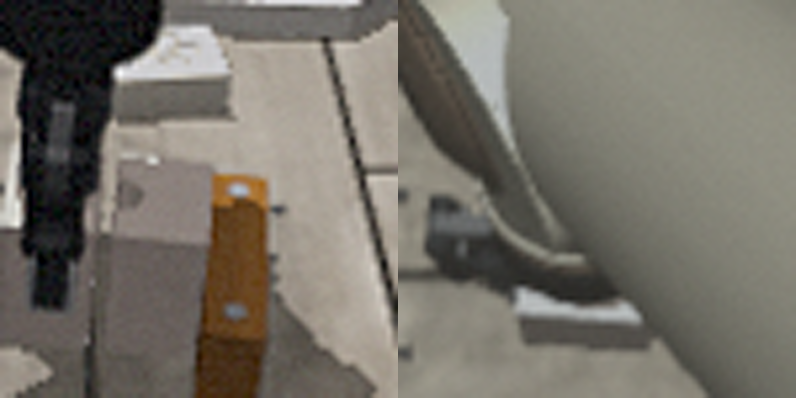

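In the side view a thin gap of a few mm remains at x≈95–105 in the crop. The ends look level. I'll push gently in small steps.

drive_tool --fingers '[1, 1, 1, 1, 1]' --dp '[[-0.15, 0, 0], [-0.3, 0, 0.05], [-0.4, 0, 0.05], [-0.45, 0, 0.05], [-0.45, 0, 0.05]]' --turn '[[0, 0, 0], [0, 0, 0], [0, 0, 0], [0, 0, 0], [0, 0, 0]]'

```text
clock: 6.43
ee_pos: [0.6242, 0.2012, 0.0185]
orientation: [0.001, 0.048, 0.999, -0.001]
contact_force: [0.9, 0.3, -1.4]
gripper_width: 0.0614
```

drive_tool --fingers '[1, 1, 1, 1]' --dp '[[-0.1, 0, 0], [-0.2, 0, 0], [-0.2, 0, 0], [-0.2, 0, 0]]' --turn '[[0, 0, 0], [0, 0, 0], [0, 0, 0], [0, 0, 0]]'

```text
clock: 6.77
ee_pos: [0.626, 0.2011, 0.0184]
orientation: [0.001, 0.048, 0.999, -0.001]
contact_force: [-0.5, 0.3, -1.6]
gripper_width: 0.0618
```

drive_tool --fingers '[1, 1, 1, 1]' --dp '[[-0.1, 0, 0], [-0.2, 0, 0], [-0.2, 0, 0], [-0.2, 0, 0]]' --turn '[[0, 0, 0], [0, 0, 0], [0, 0, 0], [0, 0, 0]]'

```text
clock: 7.1
ee_pos: [0.6259, 0.2011, 0.0181]
orientation: [-0.001, 0.048, 0.999, -0.001]
contact_force: [-7.2, -0.2, 1.6]
gripper_width: 0.0615
```

Contact is at -7 N, within 1 mm of the predicted position. I'll release and retreat upward.

drive_tool --fingers '[1, 1, 0.3, -0.3, -1, -1, -1, -1, -1, -1, -1, -1, -1, -1, -1, -1, -1]' --dp '[[0, 0, 0.05], [0, 0, 0.05], [0, 0, 0], [0, 0, 0], [0, 0, 0], [0, 0, 0], [0, 0, 0], [0, 0, 0], [0, 0, -1], [0, 0, -3], [0, 0, -6], [0, 0, -9], [2, 0, -12], [5, 0, -14], [8, 0, -15], [10, 0, -15], [10, 0, -15]]' --turn '[[0, 0, 0], [0, 0, 0], [0, 0, 0], [0, 0, 0], [0, 0, 0], [0, 0, 0], [0, 0, 0], [0, 0, 0], [0, 0, 0], [0, 0, 0], [0, 0, 0], [0, 0, 0], [0, 0, 0], [0, 0, 0], [0, 0, 0], [0, 0, 0], [0, 0, 0]]'

```text
clock: 8.52
ee_pos: [0.5231, 0.2126, 0.1704]
orientation: [-0.001, 0.046, 0.999, -0.001]
contact_force: [-1.9, 0.3, -1.1]
gripper_width: 0.0856
```

```bash
python3 - <<'E'
from fit import *
ims=[]
for n,(x,y) in (('side',(260,155)),('wrist',None) if 0 else ('top',(210,115))):
    s=arm.snapshot(n)[:,:,::-1];cv2.imwrite(f"pics/{n}4.png",s)
    ims.append(cv2.resize(s[y:y+75,x:x+75],None,fx=5.3,fy=5.3,interpolation=cv2.INTER_CUBIC))
cv2.imwrite("pics/s4z.png",np.hstack(ims))
cv2.imwrite("pics/w4.png",arm.snapshot('wrist')[:,:,::-1])
E
```

```text
(no output)
```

View pics/s4z.png

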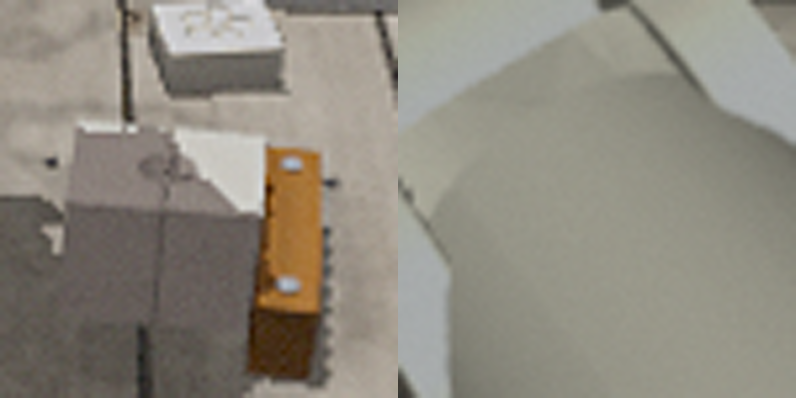

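View pics/w4.png

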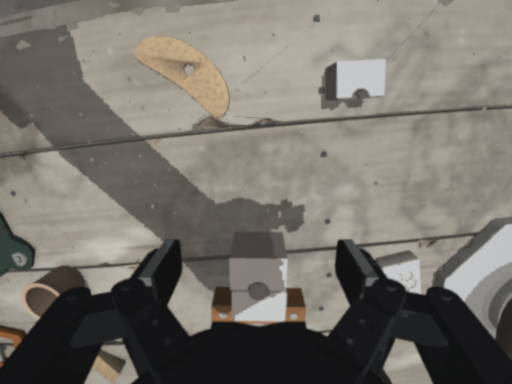

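The side crop shows both halves butted at a hairline seam (x≈160), with the ends in line and the hollows forming one hole. In the wrist view the side edges run straight through, at x≈230 and x≈286, and the small half stands untouched near (360,80). I'm handing in.

```bash
python3 -c "
from plant import arm
print(arm.close_job(), arm.sense()['clock'])"
```

```text
the job is handed in; nothing more can be done
the job is handed in; nothing more can be done
```

The mould is closed: I gripped the loose half on its plain ends, carried it to the fixed half and butted the joint faces together. I stopped when I felt about 7 N of contact, then let go, backed off upward and handed in at about 8.7 s.

- **Joint:** the last side and wrist pictures show the loose half upright, with only a hairline seam and the two half holes forming one. I judged this by eye and did not measure the final gap or offset.
- **Position:** contact came within about 1 mm of where the camera fit predicted, and the ends look flush.
- **Small half:** it appears not to have moved, and I never touched it.
- **Checks that failed or disagreed:**
    - The arm blocked the top camera at the end, so it could not confirm the result.
    - The top and side yaw fits had differed by 1 degree for the fixed half and 3 degrees for the loose half. I used values in between.
    - The wrist camera differed from the first fit of the loose half by about 2 mm sideways. I allowed for that at the grasp.

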